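Load a test cartridge and start the reader

ROBOT

A 7-joint arm with a two-finger parallel gripper is mounted at the origin on a cart in front of the work surface, level with it; the furniture and walls round the work are solid. World frame = base frame: x ahead of the robot, y to its left, z up, the work surface at z = 0. Lengths are in m, angles in rad, forces in N, time in s.
With the tool pointing down it reaches from about 0.4 to 0.85 m from the base axis. Payload 4.5 kg.
Tool frame: the origin (TCP) lies at the very end of the fingers, on their centre line; the grasp point (between the pads) lies 19 mm behind it; z points along the fingers, y is the line along which they close (so a half turn about z gives the same grasp; the last joint's range is limited). The gripper opens to 88 mm and grips with 3 to 60 N. Pads are 18 mm wide; open, the fingers measure 123 mm over their backs; the gripper's body (75 mm by 187 mm) begins 45 mm behind the grasp point.
Start: joints at [-1.244, 0.689, -0.195, 1.565, 0.157, 0.902, -0.215], TCP at [0.18, 0.598, 0.239] pointing down, gripper open.
Joint ranges: [-3.01, 3.01], [-0.46, 2.08], [-1.47, 1.51], [0.13, 2.56], [-1, 4.14], [0.04, 2.09], [-2.66, 2.66]. Speed limits (rad/s): [2.57, 2.57, 3.14, 3.14, 3.14, 3.14, 3.14].

INTERFACE

Orientations are given as [roll, pitch, yaw] about the fixed x, y, z axes, in that order (R = Rz(yaw) Ry(pitch) Rx(roll)).
In Python, from rig import manip, eyes, job gives the robot as it stands.
- The arm moves only by the tool arm_command, never from a script. Its argument "commands" is a list of rows, each a list of 7 numbers: the opening, from 0 (shut) to 1 (fully open), then the shift along the tool's x, y, z in mm, then the turn, a rotation vector about the tool's x, y, z in rad. In form: [[jaw, x, y, z, ax, ay, az], ...]. A call has 1 to 20 rows; each row shifts and turns the commanded pose from where the row before left it, along the tool's axes as they then stand; what a row does not reach is not made up. A row lasts 1/8 s, in which the tool goes at most 62.5 mm and 10.7 degrees, less where a joint would pass 70% of its speed; a pose out of reach is approached as far as the arm can. A call is refused whole if a number of a shift passes 62.5 or a number of a turn 0.188, either way. A call with a gripper value outside its range is refused whole. The fingers move at their own pace and stop on an object; "newtons" is the grip in N (left out, the last holds). Time passes only in rows, so rows that do not move let the fingers close. It gives the time, the measured TCP pose, the force, the opening and the grip force at its end, in the units of the state.
- manip.get_state(): the state, without advancing time (a new reading comes with each control period).
- eyes.camera(name): name is "scene" or "top" or "wrist"; returns (picture, depth): 480x640x3 uint8, red, green, blue; 480x640 float32, m along the optical axis (not along the pixel's ray), 0 where there is no reading.
- eyes.camera_params(name): a dict with "mtx" (3x3 intrinsics, pixels), "world_from_camera" (4x4, takes a point from camera to world coordinates); the wrist camera has in their place "mount" (4x4, takes a point from camera to tool coordinates, whose origin is the TCP and whose axes are the flange's). Camera axes: x right, y down, z forward; pixel columns grow to the right and rows downward; lengths in m; the calibration is good to about 2 mm. The wrist camera is an equidistant fisheye: a pixel r from the principal point sees the ray r / f radians off the axis. A picture is of the moment at which its call begins: read the wrist's pose just before it. camera_params takes no time and is no camera call.
- job.hand_in(): hands the job in; it is judged then, once.
The state is a dict: "time": time; "q": joint angles; "qd": joint speeds; "tau": joint torques, N m; "eef_pos": TCP position; "ee_rot": TCP orientation; "ft_force": force on the tool from outside, world axes, zero at the start; "torque": the same for the moment, N m; "opening": opening from 0.0 (shut) to 1.0 (fully open); "grip_force": force on a finger pad.
Only numpy, scipy, OpenCV 4.12 (cv2) and the standard library are available. Lean on these libraries where they do the work, as an engineer would, in place of code of your own. Each camera call takes 0.05 s, during which the arm holds its last target. There are 200 camera calls.

TASK

A test cartridge has been left lying askew on the open deck of the small cartridge reader. Without picking it up, push it with the fingertips square against the guide rail at the back of the deck, keep it on the deck and slide it along the rail into the corner pocket under the read head at the right until it is fully home against the end stop. Only then press the start key on top of the read head right down and let it come up again. Leave the small bottle, the glass, the dish and the carton round the reader where they are.

Things in the scene. Friction and masses are not known exactly. Their poses are not given: they have to be found in the camera images.
- cartridge: white plastic test cartridge, 26 (its x) x 52 (its y) x 8 mm high, 30 g (0.7 to 1.4 times that), smooth (friction about 0.3 on deck and rail), lying flat and loose on the deck; origin at the centre of its underside, z up. Its -y end is the leading end that goes into the pocket. Its -x side (the one toward the front of the reader) has a notch 3.5 mm deep, 5 to 18 mm from the leading end; its +x side is plain and belongs against the rail.
- pocket (a point): where the origin of the loaded cartridge belongs, on the deck's surface (16 mm above the worktop). Its axes are the reader's: +x away from the front, square to the rail; +y along the rail, away from the end stop, to the left; z up. Rail face at x = +13 mm, from y = -26 to +168 mm, standing 14 mm above the deck; end stop at y = -26 mm. Deck: x = -72 to +13, y = -26 to +171 mm.
- reader: low white reader with a grey deck, fixed, 126 (x, deep) x 224 (y, wide) mm; origin at the centre of its underside on a 2 mm pad, axes as pocket, which lies at x = +9, y = -59, z = +14 mm in it. Behind the rail a housing rises to 50 mm above the worktop. The read head (top 51.5 mm above the worktop, y = -67 to -112 mm, x = -44 to +27 mm) bridges the last 18 mm of the pocket, 11.5 mm above the deck, with a flared mouth and a cheek 29 mm off the rail.
- catch (a joint): sprung roller in the cheek of the pocket, m, 0 at rest: it juts 2.5 mm into the cartridge's path 11.5 mm before the end stop, gives way when the leading end is pushed past it (about 3 to 6 N along the rail) and drops back into the notch when the cartridge is home.
- start_key (a joint): start key, m: 0 up, 0.004 fully down, 4 N spring; it comes up by itself.
- start_key_top (a point): centre of the top face of the round start key (24 mm across) on top of the read head; pressed straight down.
- petri_dish: round clear dish with lid, 69 mm across, 15 mm high, lying beside the left end of the reader; origin at the centre of its underside.
- stain_3: small brown bottle with a pale cap, 28 mm across, 55 mm high, standing near the right end of the reader; origin at the centre of its underside.
- swab_glass: glass with wooden applicators, 42 mm across, 86 mm high, standing behind the left end of the reader; origin at the centre of its underside.
- slide_box: carton, 60 x 90 x 32 mm, lying to the left; origin at the centre of its underside.

How it is judged:
On the way, in this order (a step that is already met when the one before it is completed fails the run):
1. the cartridge lies square against the rail, not yet in the pocket (x of cartridge in the frame of pocket above -0.0035 m and angle between the x axis of cartridge and the x axis of pocket, either way round below 0.12 rad and y of cartridge in the frame of pocket above 0.015 m), for 0.1 s.
2. the cartridge is home in the corner pocket (y of cartridge in the frame of pocket below 0.0025 m and x of cartridge in the frame of pocket above -0.0035 m and value of joint catch below 0.0012 m), for 0.2 s.
3. the start key is pressed right down (value of joint start_key above 0.003 m), for 0.04 s.
At the end, for the whole second after the job is handed in: The cartridge lies in the corner pocket within 2.5 mm of the end stop, within 3.5 mm of the rail and square to it within about 8 degrees, the roller in its notch, at rest; the start key has been pressed right down and is up again (all of step 2 and angle between the x axis of cartridge and the x axis of pocket, either way round below 0.15 rad and value of joint start_key below 0.001 m and linear speed of cartridge below 0.01 m/s); the robot touches nothing.
It fails at once if the cartridge is lifted off the deck, tipped up or pushed off it (z of cartridge in the frame of pocket above 0.006 m or z of cartridge in the frame of pocket below -0.006 m or angle between cartridge's own z axis and vertical above 0.25 rad).
It fails at once if the start key is pressed before the cartridge is home (value of joint start_key above 0.003 m and y of cartridge in the frame of pocket above 0.005 m).
It fails at once if a thing standing about is pushed away (distance of any of petri_dish, stain_3, swab_glass, slide_box from where it was at the start of the episode above 0.03 m).
It fails at once if a bottle or the glass is knocked over (angle between any of stain_3, swab_glass's own z axis and vertical above 0.5 rad).
It also fails if it takes over 45 s, if anything falls off the work surface, if the arm or the gripper's body presses on something with over 40 N, if the wrist force passes 120 N, or if a joint passes its speed limit or range.

## Working session

There is one attempt and no reset: what is moved stays moved. The work goes in short steps, Python scripts to look and compute and a tool call to move; the robot and the scene stay as the last step left them, time stands still between calls to the robot, and variables do not carry over. Pictures are saved under pics/ and viewed, at most 10 in all, crops included, and the job is handed in when it is done.

Besides the shell and the picture viewer there is one more tool, called after "Call:" in YAML: its name, and indented under it one key for each argument. arm_command: Moves the arm, as the interface text tells. Its arguments: {"type":"object","properties":{"commands":{"type":"array","items":{"type":"array","items":{"type":"number"}}},"newtons":{"type":"number"}},"required":["commands"]}

```bash
mkdir -p pics
cat > h.py <<'E'
import numpy as np, cv2
from rig import manip, eyes, job
def snap(n,f):
    im,d=eyes.camera(n); cv2.imwrite(f'pics/{f}.png',im[:,:,::-1]); np.save(f'pics/{f}.npy',d); return im,d
def ray(n,u,v,z):
    p=eyes.camera_params(n);K=np.array(p['mtx']);T=np.array(p['world_from_camera'])
    r=T[:3,:3]@np.linalg.inv(K)@np.array([u,v,1.]);o=T[:3,3]
    return o+r*(z-o[2])/r[2]
def proj(n,P):
    p=eyes.camera_params(n);K=np.array(p['mtx']);T=np.linalg.inv(np.array(p['world_from_camera']))
    c=T[:3,:3]@np.array(P)+T[:3,3]; q=K@c; return q[:2]/q[2]
E
python3 - <<'E'
from h import *
s=manip.get_state();print({k:s[k] for k in('time','eef_pos','ee_rot','ft_force','opening')})
snap('top','top0');snap('scene','sc0')
for n in('top','scene'):print(eyes.camera_params(n))
print(eyes.camera_params('wrist'))
E
```

```text
{'time': 0.0, 'eef_pos': array([0.18024787, 0.59778887, 0.23790937]), 'ee_rot': array([-3.13975426e+00,  1.43104026e-04,  2.84887948e+00]), 'ft_force': array([-0.41899721, -0.012186  ,  0.10916363]), 'opening': 1.0009030550000793}
{'mtx': array([[619.91340017,   0.        , 310.5128849 ],
       [  0.        , 619.91340017, 233.07079906],
       [  0.        ,   0.        ,   1.        ]]), 'world_from_camera': array([[ 2.21307113e-02, -9.85721663e-01,  1.66922243e-01,
         2.53280600e-01],
       [-9.99754886e-01, -2.19255600e-02,  3.07201250e-03,
        -2.22885655e-01],
       [ 6.31714385e-04, -1.66949314e-01, -9.85965277e-01,
         1.27362725e+00],
       [ 0.00000000e+00,  0.00000000e+00,  0.00000000e+00,
         1.00000000e+00]])}
{'mtx': array([[551.75184135,   0.        , 314.32802107],
       [  0.        , 551.75184135, 232.75048432],
       [  0.        ,   0.        ,   1.        ]]), 'world_from_camera': array([[ 0.81095257, -0.28465377,  0.51120267, -0.02054859],
       [-0.58470623, -0.36172233,  0.72613744, -0.89931184],
       [-0.02178434, -0.8877664 , -0.45977848,  0.52230867],
       [ 0.        ,  0.        ,  0.        ,  1.        ]])}
{'mtx': array([[371.64829954,   0.        , 327.60480977],
       [  0.        , 371.64829954, 240.3365649 ],
       [  0.        ,   0.        ,   1.        ]]), 'mount': array([[-5.33365165e-04, -9.47755644e-01, -3.18996795e-01,
         8.41186742e-02],
       [ 9.99999773e-01, -6.37101886e-04,  2.20854457e-04,
        -7.06162308e-04],
       [-4.12549518e-04, -3.18996605e-01,  9.47755768e-01,
        -1.46405971e-01],
       [ 0.00000000e+00,  0.00000000e+00,  0.00000000e+00,
         1.00000000e+00]])}
```

View pics/top0.png

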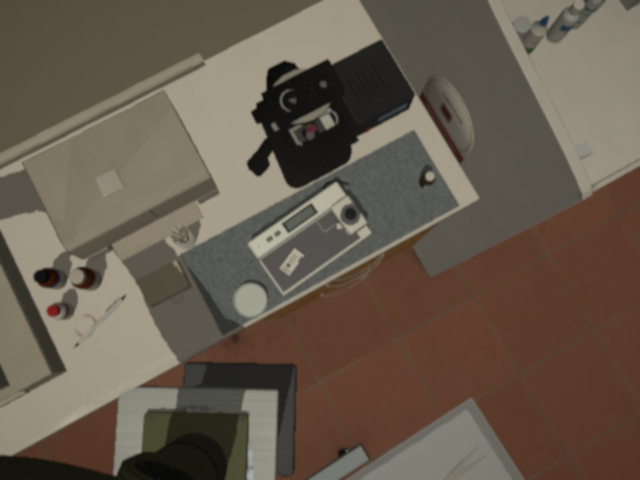

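View pics/sc0.png

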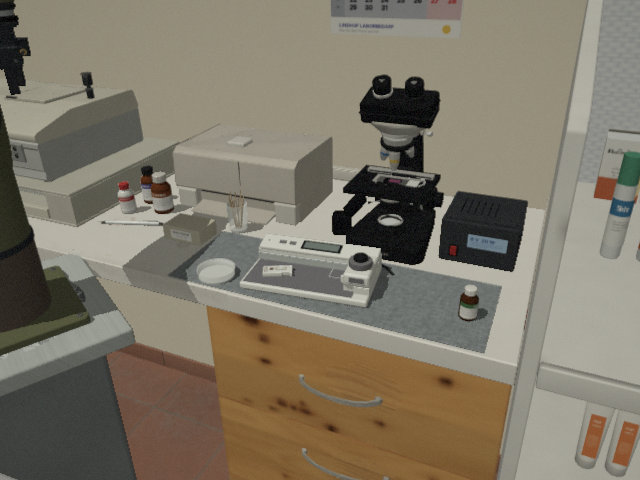

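The top view shows the reader around (310,235), the cartridge at (291,263), the key at (350,213), the dish at (250,299), the glass at (181,236) and the bottle at (428,177). The scene view agrees. Next I'll enlarge the reader.

Run:
```python
from h import *
im=cv2.imread('pics/top0.png')
c=im[170:310,230:390]; cv2.imwrite('pics/crop0.png',cv2.resize(c,None,fx=5,fy=4.28*5/4.28*0.85 if 0 else 4.2,interpolation=cv2.INTER_CUBIC))
print(c.shape)
for n,u,v,z in(('cart',291,263,.024),('key',350,213,.055),('dish',250,299,.015),('glass',181,236,.08),('bottle',428,177,.055),('box',165,284,.032)):print(n,ray('top',u,v,z).round(3))
g=cv2.cvtColor(im,cv2.COLOR_BGR2GRAY)
m=(g>150).astype(np.uint8); m[:175]=0;m[310:]=0;m[:,:240]=0;m[:,385:]=0
cs,_=cv2.findContours(m,cv2.RETR_LIST,cv2.CHAIN_APPROX_NONE)
for k in cs:
    if cv2.contourArea(k)>60:print(cv2.contourArea(k),cv2.minAreaRect(k))
```

```text
(140, 160, 3)
cart [ 0.402 -0.181  0.024]
key [ 0.502 -0.297  0.055]
dish [ 0.328 -0.1    0.015]
glass [0.444 0.033 0.08 ]
bottle [ 0.58  -0.454  0.055]
box [0.354 0.07  0.032]
506.0 ((252.0, 297.5), (23.0, 24.0), 90.0)
137.5 ((291.52001953125, 261.1400146484375), (11.0, 23.60000228881836), 36.869895935058594)
67.0 ((363.0384521484375, 232.8076934814453), (7.488452911376953, 11.926054000854492), 56.3099365234375)
92.5 ((355.4000244140625, 224.79998779296875), (8.944271087646484, 19.677396774291992), 63.43495178222656)
537.0 ((299.3423156738281, 217.5604248046875), (14.910021781921387, 39.2412109375), 55.00798034667969)
107.5 ((341.0000305175781, 205.50003051757812), (10.60660171508789, 19.091880798339844), 45.0)
1701.0 ((296.4932861328125, 219.70474243164062), (17.28579330444336, 107.31938171386719), 55.00797653198242)
1481.0 ((268.0, 197.5), (45.0, 56.0), 90.0)
```

View pics/crop0.png

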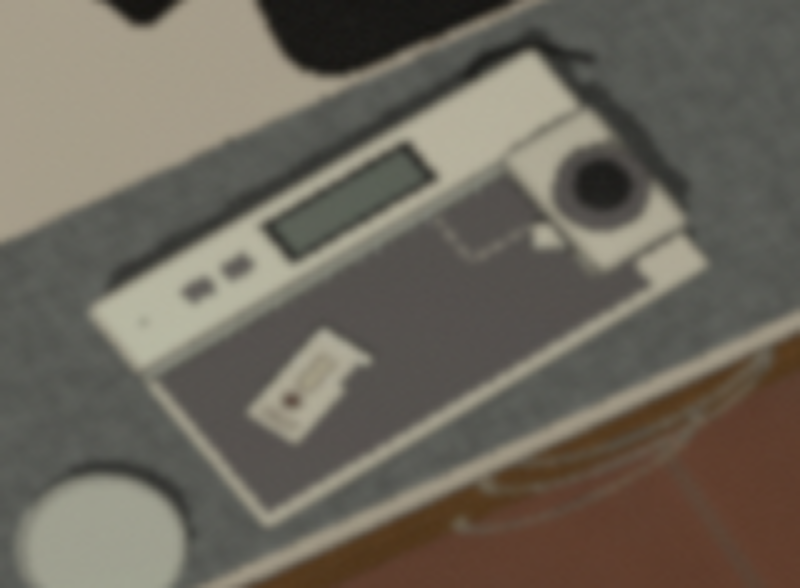

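The crop shows the cartridge at crop (310,387) with its notch near the upper right end, facing the front. The leading end therefore already points toward the head, at about 20° to the rail. The housing corners are at crop (90,312) and (535,50), the front corners at (268,525) and (705,265), and the key at (603,183).

```bash
cat >> h.py <<'E'
def fit(obs):
    # obs: list of (reader xyz, world xy)
    A=np.array([o[0][:2] for o in obs]);B=np.array([o[1][:2] for o in obs])
    a=A-A.mean(0);b=B-B.mean(0)
    th=np.arctan2((a[:,0]*b[:,1]-a[:,1]*b[:,0]).sum(),(a*b).sum())
    R=np.array([[np.cos(th),-np.sin(th)],[np.sin(th),np.cos(th)]]);t=B.mean(0)-R@A.mean(0)
    return th,R,t,(A@R.T+t-B)
E
python3 - <<'E'
from h import *
c=lambda X,Y,z:ray('top',230+X/5-.4,170+Y/4.2-.4,z)
obs=[((.063,.112),c(90,312,.05)),((.063,-.112),c(535,50,.05)),((-.063,.112),c(268,525,.016)),((-.063,-.112),c(705,265,.018))]
th,R,t,r=fit(obs);print('yaw',th,t,'res mm',(r*1e3).round(1).tolist())
inv=lambda p:((p[:2]-t)@R-np.array([.009,-.059]))*1e3
print('pocket',t+R@[.009,-.059])
print('key',c(603,183,.056),inv(c(603,183,.056)), 'mm in pocket; expect x -17 y -30')
for q in((325,327),(372,360),(296,445),(247,410)):print('cart corner',inv(c(*q,.024)).round(1))
print('deck left/rail',inv(c(155,380,.016)),'front left deck',inv(c(265,512,.016)))
print(np.degrees(manip.get_state()['ee_rot']))
E
```

```text
yaw 0.6410809759950482 [ 0.45291325 -0.21814811] res mm [[0.7, 3.3], [2.6, -0.5], [-3.3, 0.4], [0.0, -3.2]]
pocket [ 0.49541196 -0.26005108]
key [ 0.50160896 -0.29767549  0.056     ] [-17.53515322 -33.8602565 ] mm in pocket; expect x -17 y -30
cart corner [-5.3 94.8]
cart corner [-29.6  88.6]
cart corner [-45.4 137.5]
cart corner [-20.1 143.9]
deck left/rail [ 14.72724615 165.89434532] front left deck [-63.81260673 166.08277615]
[-1.79905383e+02  8.44735189e-03  1.63228191e+02]
```

```bash
cat >> h.py <<'E'
YAW=0.641; PK=np.array([.4954,-.2600])
RR=np.array([[np.cos(YAW),-np.sin(YAW)],[np.sin(YAW),np.cos(YAW)]])
def cloud(n,d):
    p=eyes.camera_params(n);K=np.array(p['mtx']);T=np.array(p['world_from_camera'])
    v,u=np.mgrid[:480,:640]; r=np.stack([u,v,np.ones_like(u)],-1)@np.linalg.inv(K).T
    P=(r*d[...,None])@T[:3,:3].T+T[:3,3]; P[d==0]=np.nan; return P
def topk(P): # world->pocket mm
    return np.c_[((np.asarray(P)[...,:2].reshape(-1,2)-PK)@RR)*1e3, np.asarray(P)[...,2].reshape(-1)*1e3]
def togo(x,y,z,yaw=YAW):
    s=manip.get_state();e=s['eef_pos'];from_=s['ee_rot']
    w=np.append(PK+RR@np.array([x,y])/1e3,z/1e3)
    from scipy.spatial.transform import Rotation as Ro
    R=Ro.from_euler('xyz',from_); D=Ro.from_euler('xyz',[np.pi,0,yaw])
    print('t',round(s['time'],2),'at pocket mm',topk(e[None])[0].round(1),'rot deg',np.degrees(from_).round(2),'F',s['ft_force'].round(1))
    print('world delta mm',((w-e)*1e3).round(1),'tool delta mm',(R.inv().apply(w-e)*1e3).round(1),'in target axes',(D.inv().apply(w-e)*1e3).round(1),'rotvec',(R.inv()*D).as_rotvec().round(3))
E
python3 - <<'E'
from h import *
d=np.load('pics/top0.npy');p=topk(cloud('top',d))
for x in range(-60,200,20):
    print(x,[ (lambda m: int(np.nanmax(p[m,2])) if m.any() else -1)((p[:,0]>=x)&(p[:,0]<x+20)&(p[:,1]>=y)&(p[:,1]<y+20)&(p[:,2]<600)) for y in range(-120,260,20)])
m=(np.hypot(p[:,0]+17.5,p[:,1]+32)<22)
for q in p[m][::6]:print(q.round(0),end=' ')
togo(-70,116,120)
E
```

```text
-60 [9, 7, 6, 54, 56, 56, 22, 22, 22, 20, 20, 20, 26, 23, 20, 20, 23, 23, 21]
-40 [6, 6, 5, 72, 73, 69, 31, 22, 21, 19, 26, 29, 29, 26, 23, 23, 24, 22, 21]
-20 [9, 6, 7, 72, 76, 70, 20, 22, 23, 22, 25, 28, 28, 20, 20, 7, 20, 20, 22]
0 [6, 6, 6, 54, 57, 55, 42, 44, 47, 43, 44, 45, 43, 44, 42, 8, 8, 6, 9]
20 [6, 9, 8, 48, 50, 49, 50, 51, 52, 52, 51, 52, 51, 52, 49, 6, 7, 6, 7]
40 [8, 8, 12, 51, 51, 53, 52, 52, 52, 53, 53, 52, 52, 52, 51, 6, 6, 8, 7]
60 [140, 137, 8, 10, 18, 7, 8, 7, 8, 8, 7, 6, 8, 6, 7, 8, 7, 7, 7]
80 [142, 144, 143, 143, 143, 143, 144, 142, 6, 7, 7, 5, 6, 8, 5, 6, 9, 9, 6]
100 [143, 143, 143, 142, 143, 144, 142, 143, 5, 4, 4, 8, 6, 5, 6, 6, 6, 6, 6]
120 [289, 319, 318, 286, 315, 315, 278, 142, 3, 6, 5, 5, 4, 6, 4, 5, 4, 4, 78]
140 [293, 329, 328, 291, 326, 324, 290, 141, 5, 4, 5, 4, 5, 5, 5, 4, 13, 17, 72]
160 [298, 325, 325, 298, 328, 327, 297, 141, 67, 47, 5, 5, 3, 84, 67, 4, 18, 19, 18]
180 [300, 300, 300, 301, 301, 301, 299, 93, 74, 50, 6, 7, 2, 141, 142, 141, 138, 139, 139]
[  2. -41.  50.] [  4. -34.  53.] [ -3. -45.  49.] [  3. -34.  47.] [ -6. -41.  63.] [  3.
[... 471 characters left out ...]
[-24. -32.  70.] [-30. -43.  63.] [-13. -16.  61.] [-22. -24.  71.] [-29. -34.  72.] [-10. -12.  47.] [-19. -20.  63.] [-27. -28.  72.] [-33. -39.  63.] [-18. -15.  64.] [-26. -24.  71.] [-32. -35.  63.] [-17. -12.  57.] [-25. -20.  69.] [-32. -29.  69.] [-37. -42.  50.] [-25. -17.  66.] [-32. -27.  64.] [-39. -37.  63.] [-27. -19.  59.] [-35. -28.  63.] [-24. -11.  57.] [-32. -20.  64.] [-39. -29.  66.] [-34. -18.  70.] [-32. -16.  57.] t 0.1 at pocket mm [260.4 876.  238. ] rot deg [-1.7991e+02  1.0000e-02  1.6323e+02] F [-0.7  0.1 -0.5]
world delta mm [ 189.6 -806.7 -118. ] tool delta mm [-414.4 -717.5  119.2] in target axes [-330.4  760.   118. ] rotvec [-1.000e-03  2.000e-03  2.208e+00]
```

Run:
```python
from h import *
P=cloud('top',np.load('pics/top0.npy')).reshape(-1,3);Q=cloud('scene',np.load('pics/sc0.npy')).reshape(-1,3);A=np.r_[P,Q];A=A[np.isfinite(A[:,0])]
print('world max z mm; rows x, cols y .7..-.5')
for x in np.arange(.1,.8,.1):
    print(round(x,1),[(lambda m:int(A[m,2].max()*1e3) if m.any() else None)((abs(A[:,0]-x)<.05)&(abs(A[:,1]-y)<.05)) for y in np.arange(.7,-.5,-.1)])
print(proj('top',[.4,-.19,.2]))
```

```text
world max z mm; rows x, cols y .7..-.5
0.1 [220, 232, 335, 207, 193, 7, 562, 430, 18, 4, -817, -78]
0.2 [343, 434, 389, 222, 206, 13, 7, 6, 0, -16, -817, -820]
0.3 [221, 231, 279, 279, 89, 92, 39, 36, 24, 24, -821, -815]
0.4 [409, 220, 222, 220, 143, 145, 131, 81, 52, 46, 22, 7]
0.5 [410, 412, 412, 78, 147, 155, 156, 146, 52, 53, 76, 9]
0.6 [None, 404, 413, 414, 145, 153, 151, 146, 299, 328, 277, 61]
0.7 [None, None, None, 414, 416, 441, 145, 144, 301, 329, 316, 101]
[293.16641944 252.47018588]
```

Call:
arm_command:
  commands:
    - [1, 0, 0, -50, 0, 0, 0]
    - [1, 0, 0, -50, 0, 0, 0]
    - [0.5, -31, -34, 0, 0, 0, 0]
    - [0.5, -31, -34, 0, 0, 0, 0]
    - [0, -31, -34, 0, 0, 0, 0]
    - [0, -31, -34, 0, 0, 0, 0]
    - [0, -31, -34, 0, 0, 0, 0]
    - [0, -31, -34, 0, 0, 0, 0]
    - [0, -31, -34, 0, 0, 0, 0]
    - [0, -31, -34, 0, 0, 0, 0]
    - [0, -31, -34, 0, 0, 0, 0]
    - [0, -31, -34, 0, 0, 0, 0]
    - [0, -31, -34, 0, 0, 0, 0]
    - [0, -31, -34, 0, 0, 0, 0]

```text
time: 1.85
eef_pos: [0.4191, 0.099, 0.3386]
ee_rot: [-3.142, -0.0, 2.849]
ft_force: [1.0, -0.3, 0.4]
opening: 0.005
grip_force: 0.0
```

Run:
```python
from h import *
togo(-75,122,120);print(manip.get_state()['q'].round(2))
```

```text
t 1.85 at pocket mm [153.5 333.4 338.6] rot deg [-1.8000e+02 -2.0000e-02  1.6323e+02] F [ 1.  -0.3  0.4]
world delta mm [ -56.7 -306.  -218.6] tool delta mm [ -34.  -309.4  218.6] in target axes [-228.5  211.4  218.6] rotvec [-0.    -0.     2.208]
[-0.24  0.3  -0.13  1.97  0.05  0.88  0.88]
```

Call:
arm_command:
  commands:
    - [0, -7, -50, 20, 0, 0, 0]
    - [0, -7, -50, 20, 0, 0, 0]
    - [0, -7, -50, 20, 0, 0, 0]
    - [0, -7, -50, 20, 0, 0, 0]
    - [0, -6, -50, 20, 0, 0, 0]
    - [0, -6, -51, 20, 0, 0, 0]
    - [0, 0, 0, 0, 0, 0, 0.184]
    - [0, 0, 0, 0, 0, 0, 0.184]
    - [0, 0, 0, 0, 0, 0, 0.184]
    - [0, 0, 0, 0, 0, 0, 0.184]
    - [0, 0, 0, 0, 0, 0, 0.184]
    - [0, 0, 0, 0, 0, 0, 0.184]
    - [0, 0, 0, 0, 0, 0, 0.184]
    - [0, 0, 0, 0, 0, 0, 0.184]
    - [0, 0, 0, 0, 0, 0, 0.184]
    - [0, 0, 0, 0, 0, 0, 0.184]
    - [0, 0, 0, 0, 0, 0, 0.184]
    - [0, 0, 0, 0, 0, 0, 0.184]

```text
time: 4.1
eef_pos: [0.3702, -0.1991, 0.2186]
ee_rot: [-3.141, -0.0, 0.635]
ft_force: [1.0, 0.5, -0.5]
opening: 0.003
grip_force: 0.0
```

```bash
cat >> h.py <<'E'
from scipy.spatial.transform import Rotation as Ro
def wray(u,v,z,s):
    p=eyes.camera_params('wrist');K=np.array(p['mtx']);M=np.array(p['mount'])
    a=np.array([(u-K[0,2])/K[0,0],(v-K[1,2])/K[1,1]]);th=np.hypot(*a)
    r=np.array([*(a/th*np.sin(th)),np.cos(th)]);R=Ro.from_euler('xyz',s['ee_rot'])
    o=s['eef_pos']+R.apply(M[:3,3]);r=R.apply(M[:3,:3]@r);return o+r*(z-o[2])/r[2]
E
python3 - <<'E'
from h import *
togo(-65,122,120);s=manip.get_state();print(s['q'].round(2));snap('wrist','w1')
E
```

```text
t 4.1 at pocket mm [-63.9 123.7 218.6] rot deg [-179.98   -0.     36.38] F [ 1.   0.5 -0.5]
world delta mm [  0.2  -2.  -98.6] tool delta mm [-1.   1.7 98.6] in target axes [-1.1  1.7 98.6] rotvec [-0.    -0.    -0.006]
[ 0.    0.54  0.59  2.2  -0.58  0.56  0.1 ]
```

View pics/w1.png

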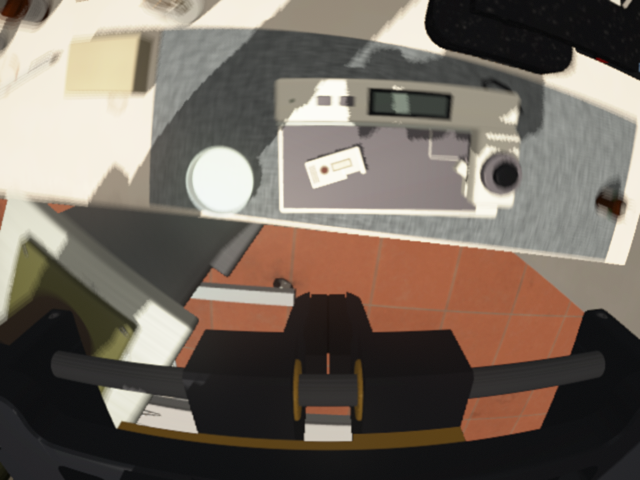

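Wrist view: deck corners at (283,126) and (283,208), front edge ends at (280,212) and (497,217), cartridge centre at (335,167), key at (501,174). The closed fingertips end at (328,295).

Run:
```python
from h import *
s=manip.get_state()
im=cv2.imread('pics/w1.png')
for n,(u,v,z) in dict(backL=(275,81,.05),backR=(521,88,.05),frontL=(280,213,.017),frontR=(497,217,.017),railDeckL=(284,125,.030),key=(503,173,.069),c1=(360,145,.024),c2=(367,170,.024),c3=(312,189,.024),c4=(305,165,.024),dish=(222,180,.015),bottle=(612,200,.05)).items():
    print(n,topk(wray(u,v,z,s)[None])[0].round(1))
g=cv2.cvtColor(im,cv2.COLOR_BGR2GRAY);m=(g>150).astype(np.uint8);w=np.zeros_like(m);w[135:205,290:400]=1;m*=w
k=max(cv2.findContours(m,cv2.RETR_EXTERNAL,cv2.CHAIN_APPROX_NONE)[0],key=cv2.contourArea)
b=cv2.boxPoints(cv2.minAreaRect(k));print(b.round(1).tolist())
q=np.array([topk(wray(u,v,.024,s)[None])[0] for u,v in b]);print(q.round(1),q.mean(0))
cv2.imwrite('pics/wc.png',cv2.resize(im[70:230,260:530],None,fx=2.9,fy=2.9,interpolation=cv2.INTER_CUBIC))
```

```text
backL [ 52.6 166.5  50. ]
backR [ 55.9 -52.2  50. ]
frontL [-70.2 170.5  17. ]
frontR [-75.1 -51.8  17. ]
railDeckL [ 14.5 162.1  30. ]
key [-21.7 -27.5  69. ]
c1 [-5. 94. 24.]
c2 [-28.3  87.4  24. ]
c3 [-45.8 138.5  24. ]
c4 [-23.1 144.5  24. ]
dish [-36.2 226.8  15. ]
bottle [ -45.2 -182.5   50. ]
[[280.0, 165.89999389648438], [359.5, 145.0], [371.79998779296875, 192.0], [292.29998779296875, 212.89999389648438]]
[[-23.4 167.6  24. ]
 [ -5.1  94.5  24. ]
 [-49.1  82.6  24. ]
 [-68.5 157.7  24. ]] [-36.52496637 125.60940981  24.        ]
```

View pics/wc.png

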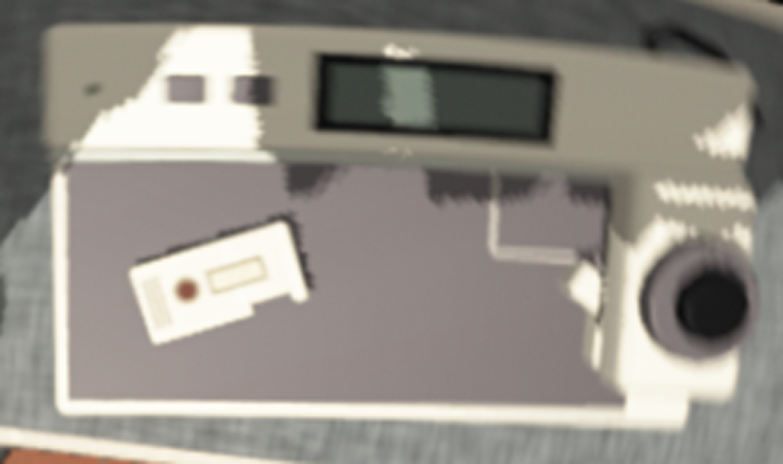

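Call:
arm_command:
  commands:
    - [0, 1, 0, 45, 0, 0, -0.006]
    - [0, 1, 0, 45, 0, 0, 0]
    - [0, 1, 0, 45, 0, 0, 0]
    - [0, 1, 0, 40, 0, 0, 0]
    - [0, 1, 1, 12, 0, 0, 0]
    - [0, 0, 0, 8, 0, 0, 0]
    - [0, 0, 0, 4, 0, 0, 0]
    - [0, 0, 0, 0, 0, 0, 0]

```text
time: 5.15
eef_pos: [0.3854, -0.2027, 0.0307]
ee_rot: [-3.123, 0.009, 0.647]
ft_force: [0.3, -0.3, -0.7]
opening: 0.004
grip_force: 0.0
```

Run:
```python
from h import *
togo(-22,122,19.5);snap('wrist','w2')
```

```text
t 5.15 at pocket mm [-53.9 111.7  30.7] rot deg [-178.95    0.54   37.08] F [ 0.3 -0.3 -0.7]
world delta mm [ 19.4  27.3 -11.2] tool delta mm [32.1 -9.9 11. ] in target axes [ 31.9 -10.3  11.2] rotvec [-0.018  0.01   0.006]
```

View pics/w2.png

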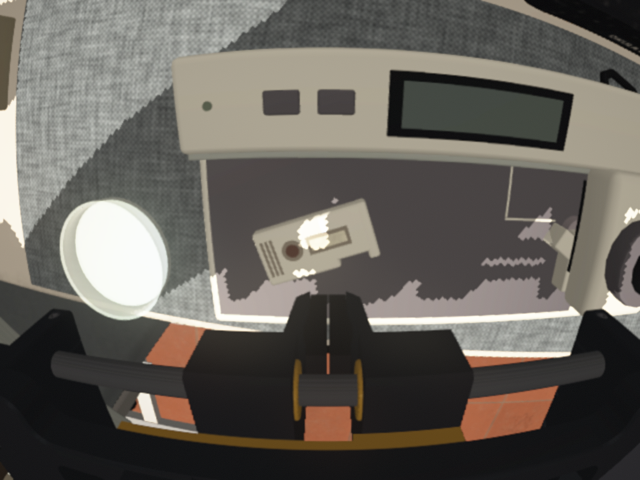

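The reach limit stopped the arm at (-54,112,31). The cartridge's near corner is at (275,283), just ahead of and to the left of the fingertip at (330,295). I'll check which joint is limiting.

Run:
```python
from h import *
print(manip.get_state()['q'].round(3))
P=np.r_[PK+RR@[-.050,.12]];print(P,np.hypot(*P))
```

```text
[ 0.352  0.893  0.045  2.247 -1.     0.043  0.457]
[ 0.38356542 -0.19372008] 0.4297090926951831
```

Call:
arm_command:
  commands:
    - [0, 0, 0, -15, -0.009, -0.08, 0]
    - [0, 0, 0, 0, -0.009, -0.08, 0]
    - [0, 0, 0, 0, 0, -0.06, 0]
    - [0, -4, -5, 0, 0, 0, 0]
    - [0, -4, -6, 0, 0, 0, 0]
    - [0, 0, 0, 0, 0, 0, 0]

```text
time: 5.95
eef_pos: [0.3708, -0.1987, 0.0474]
ee_rot: [-3.138, 0.228, 0.646]
ft_force: [-0.5, 0.0, 0.4]
opening: 0.002
grip_force: 0.0
```

Run:
```python
from h import *
togo(-58,123,30);togo(-58,123,19);print(manip.get_state()['q'].round(3))
```

```text
t 5.95 at pocket mm [-63.2 123.7  47.4] rot deg [-179.8    13.09   37.01] F [-0.5  0.   0.4]
world delta mm [  4.5   2.6 -17.4] tool delta mm [ 9.   0.7 15.8] in target axes [ 5.2  0.7 17.4] rotvec [-0.003  0.228  0.004]
t 5.95 at pocket mm [-63.2 123.7  47.4] rot deg [-179.8    13.09   37.01] F [-0.5  0.   0.4]
world delta mm [  4.5   2.6 -28.4] tool delta mm [11.5  0.8 26.5] in target axes [ 5.2  0.7 28.4] rotvec [-0.003  0.228  0.004]
[-0.052  0.961  0.512  2.215 -0.927  0.292  0.287]
```

Call:
arm_command:
  commands:
    - [0, 6, 0.5, 14, 0, 0, 0]
    - [0, 5, 0.5, 8.5, 0, 0, 0]
    - [0, 0.3, 0, 3, 0, 0, 0]
    - [0, 0, 0, 0, 0, 0, 0]

```text
time: 6.45
eef_pos: [0.3768, -0.1964, 0.0195]
ee_rot: [-3.139, 0.229, 0.648]
ft_force: [1.0, 0.9, -0.6]
opening: 0.005
grip_force: 0.0
```

Run:
```python
from h import *
togo(-22,123,20);print(manip.get_state()['q'].round(3))
```

```text
t 6.45 at pocket mm [-57.  121.9  19.5] rot deg [-179.86   13.14   37.13] F [ 1.   0.9 -0.6]
world delta mm [27.4 21.8  0.5] tool delta mm [34.  -0.9 -8.5] in target axes [35.  -1.1 -0.5] rotvec [-0.002  0.229  0.007]
[-0.017  1.002  0.431  2.2   -0.942  0.226  0.273]
```

Call:
arm_command:
  commands:
    - [0, 3.9, 0, -0.95, 0, 0, 0]
    - [0, 3.9, 0, -0.95, 0, 0, 0]
    - [0, 3.9, 0, -0.95, 0, 0, 0]
    - [0, 3.9, 0, -0.95, 0, 0, 0]
    - [0, 3.9, 0, -0.95, 0, 0, 0]
    - [0, 3.9, 0, -0.95, 0, 0, 0]
    - [0, 3.9, 0, -0.95, 0, 0, 0]
    - [0, 0, 0, 0, 0, 0, 0]

```text
time: 7.45
eef_pos: [0.4, -0.179, 0.0197]
ee_rot: [-3.14, 0.229, 0.65]
ft_force: [-0.0, 0.1, 1.0]
opening: 0.005
grip_force: 0.0
```

Run:
```python
from h import *
togo(-22,123,20);snap('wrist','w3')
```

```text
t 7.45 at pocket mm [-28.  122.   19.7] rot deg [-179.89   13.13   37.21] F [-0.   0.1  1. ]
world delta mm [4.3 4.4 0.3] tool delta mm [ 5.8 -0.9 -1.7] in target axes [ 6.  -1.  -0.3] rotvec [-0.001  0.229  0.008]
```

View pics/w3.png

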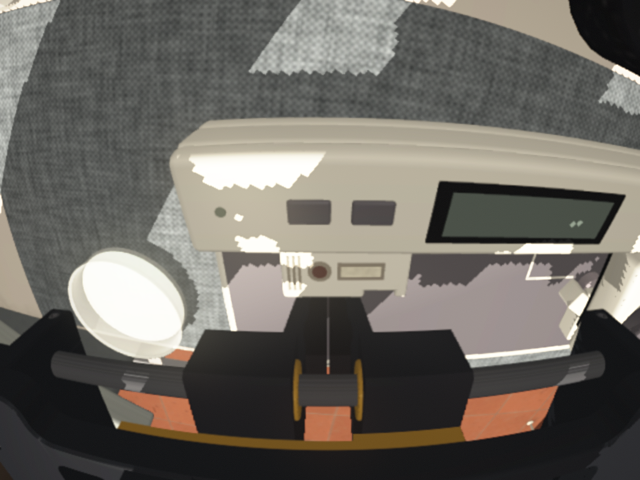

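The cartridge now lies square at (280..408, 252..297) with its far side near the rail. I'll push gently until it touches.

Call:
arm_command:
  commands:
    - [0, 1.95, 0, -0.45, 0, 0, 0]
    - [0, 1.95, 0, -0.45, 0, 0, 0]
    - [0, 0, 0, 0, 0, 0, 0]

```text
time: 7.88
eef_pos: [0.4029, -0.1767, 0.0197]
ee_rot: [-3.139, 0.229, 0.649]
ft_force: [0.1, -0.1, -0.8]
opening: 0.005
grip_force: 0.0
```

Call:
arm_command:
  commands:
    - [0, 1.95, 0, -0.45, 0, 0, 0]
    - [0, 0, 0, 0, 0, 0, 0]

```text
time: 8.12
eef_pos: [0.4038, -0.1759, 0.0198]
ee_rot: [-3.14, 0.23, 0.648]
ft_force: [-2.2, -1.3, -0.2]
opening: 0.007
grip_force: 1.1
```

Call:
arm_command:
  commands:
    - [0, 1.5, 0, -0.35, 0, 0, 0]
    - [0, 0, 0, 0, 0, 0, 0]

```text
time: 8.38
eef_pos: [0.4039, -0.1758, 0.02]
ee_rot: [-3.14, 0.232, 0.647]
ft_force: [-4.2, -4.1, -0.3]
opening: 0.005
grip_force: 2.7
```

Run:
```python
from h import *
togo(-40,122,20);s=manip.get_state();im,d=snap('wrist','w4')
for u in (285,345,405):
  print([topk(wray(u,v,.024,s)[None])[0].round(0)[:2].tolist() for v in (250,260,295)])
cv2.imwrite('pics/w4c.png',cv2.resize(im[220:320,210:430,::-1],None,fx=3.5,fy=3.5,interpolation=cv2.INTER_CUBIC))
```

```text
t 8.38 at pocket mm [-22.9 122.2  20. ] rot deg [-179.89   13.31   37.08] F [-4.2 -4.1 -0.3]
world delta mm [-13.6 -10.4   0. ] tool delta mm [-16.6   0.1   3.9] in target axes [-17.1   0.2  -0. ] rotvec [-0.001  0.232  0.006]
[[12.0, 139.0], [7.0, 139.0], [-11.0, 141.0]]
[[12.0, 116.0], [7.0, 116.0], [-11.0, 115.0]]
[[12.0, 93.0], [7.0, 92.0], [-11.0, 90.0]]
```

View pics/w4c.png

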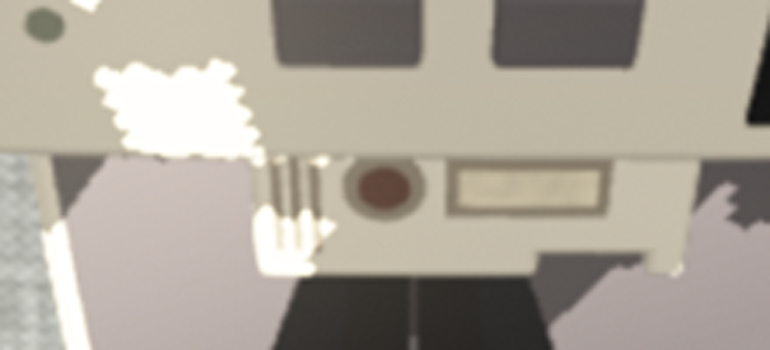

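Call:
arm_command:
  commands:
    - [0, -8, 0, 2, 0, 0, 0]
    - [0, -8, 0, 2, 0, 0, 0]
    - [0, -3, 0, -14, 0, 0, 0]
    - [0, -3, 0, -14, 0, 0, 0]
    - [0, 0, -15, 0, 0, 0, 0]
    - [0, 0, -15, 0, 0, 0, 0]
    - [0, 0, -14, 0, 0, 0, 0]
    - [0, 0, 0, 0, 0, 0, 0]

```text
time: 9.43
eef_pos: [0.3649, -0.1476, 0.0479]
ee_rot: [-3.136, 0.229, 0.651]
ft_force: [-1.5, -0.1, -0.2]
opening: 0.002
grip_force: 0.0
```

Run:
```python
from h import *
togo(-4,166,40);togo(-4,166,19.5);print(manip.get_state()['q'].round(3))
```

```text
t 9.43 at pocket mm [-37.4 168.2  47.9] rot deg [-179.68   13.15   37.27] F [-1.5 -0.1 -0.2]
world delta mm [28.  18.2 -7.9] tool delta mm [34.3  2.5  0.1] in target axes [33.4  2.2  7.9] rotvec [-0.004  0.229  0.009]
t 9.43 at pocket mm [-37.4 168.2  47.9] rot deg [-179.68   13.15   37.27] F [-1.5 -0.1 -0.2]
world delta mm [ 28.   18.2 -28.4] tool delta mm [38.9  2.6 20.1] in target axes [33.4  2.2 28.4] rotvec [-0.004  0.229  0.009]
[-0.127  0.941  0.448  2.272 -0.931  0.241  0.19 ]
```

Call:
arm_command:
  commands:
    - [0, 17, 1, 0, -0.004, 0, 0.009]
    - [0, 17.3, 1.5, 0, 0, 0, 0]
    - [0, 2.3, 0, 10, 0, 0, 0]
    - [0, 2.3, 0, 10, 0, 0, 0]
    - [0, 0, 0, 0, 0, 0, 0]

```text
time: 10.05
eef_pos: [0.3934, -0.1317, 0.0192]
ee_rot: [3.139, 0.23, 0.638]
ft_force: [-0.0, -0.8, 0.3]
opening: 0.006
grip_force: 0.0
```

Run:
```python
from h import *
togo(-4,166,19.5);print(manip.get_state()['q'].round(3));snap('wrist','w5')
```

```text
t 10.05 at pocket mm [ -5.  163.8  19.2] rot deg [179.86  13.19  36.57] F [-0.  -0.8  0.3]
world delta mm [-0.5  2.3  0.3] tool delta mm [ 0.9 -2.2 -0.5] in target axes [ 1.  -2.2 -0.3] rotvec [ 0.002  0.23  -0.002]
[-0.166  1.004  0.435  2.204 -0.94   0.256  0.119]
```

View pics/w5.png

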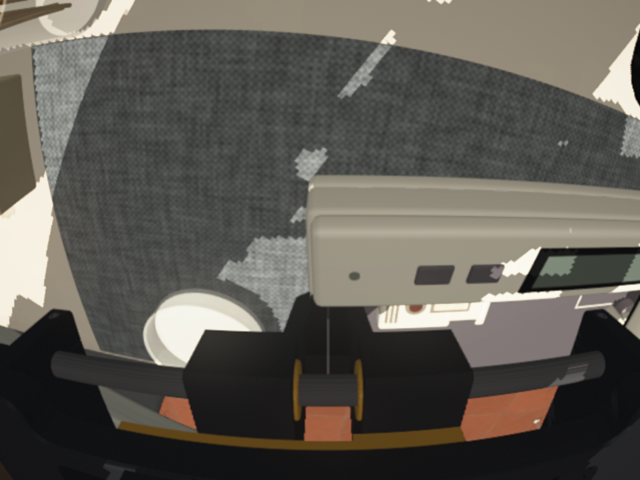

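Call:
arm_command:
  commands:
    - [0, 0, 5, 0, 0, 0, 0]
    - [0, 0, 6, 0, 0, 0, 0]
    - [0, 0, 6, 0, 0, 0, 0]
    - [0, 0, 6, 0, 0, 0, 0]
    - [0, 0, 6, 0, 0, 0, 0]
    - [0, 0, 6, 0, 0, 0, 0]
    - [0, 0, 6, 0, 0, 0, 0]
    - [0, 0, 6, 0, 0, 0, 0]
    - [0, 0, 6, 0, 0, 0, 0]
    - [0, 0, 6, 0, 0, 0, 0]
    - [0, 0, 6, 0, 0, 0, 0]
    - [0, 0, 6, 0, 0, 0, 0]
    - [0, 0, 0, 0, 0, 0, 0]

```text
time: 11.72
eef_pos: [0.4373, -0.1888, 0.0202]
ee_rot: [3.137, 0.229, 0.639]
ft_force: [0.5, 0.3, 0.1]
opening: 0.006
grip_force: 0.0
```

Run:
```python
from h import *
togo(-4,83,19.5);print(manip.get_state()['q'].round(3));snap('wrist','w6')
```

```text
t 11.72 at pocket mm [-4.  91.8 20.2] rot deg [179.73  13.14  36.62] F [0.5 0.3 0.1]
world delta mm [ 5.3 -7.1 -0.7] tool delta mm [0.2 8.8 0.7] in target axes [-0.   8.8  0.7] rotvec [ 0.005  0.229 -0.001]
[-0.127  1.047  0.562  2.046 -0.842  0.413  0.106]
```

View pics/w6.png

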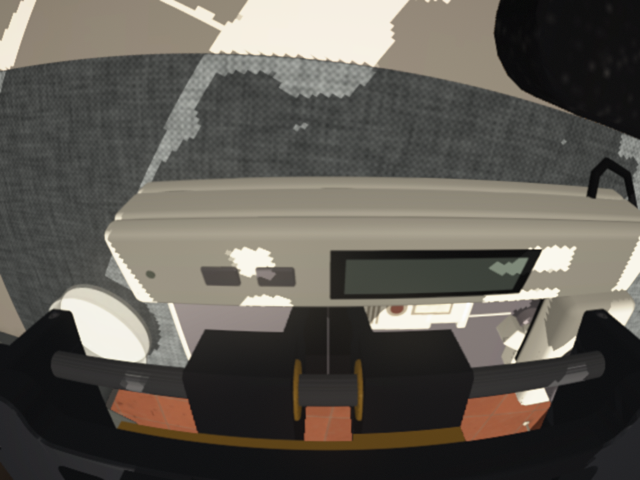

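The cartridge has stayed square and is at about y=49, with its trailing end at (370,315). I'll back off, open to half so that only the right finger pushes and the camera stays clear of the microscope, and take the tilt off.

Call:
arm_command:
  commands:
    - [0, 0, -8, 0, 0, 0, 0]
    - [0, 0, -8, 0, 0, 0, 0]
    - [0, 0, -8, 0, 0, 0, 0]
    - [0, 0, -8, 0, 0, 0, 0]
    - [0.5, 0, 0, 0, 0, 0.058, 0]
    - [0.5, 0, 0, 0, 0, 0.058, 0]
    - [0.5, 0, 0, 0, 0, 0.058, 0]
    - [0.5, 0, 0, 0, 0, 0.055, 0]
    - [0.5, 0, 0, 0, 0, 0, 0]
  newtons: 40

```text
time: 12.9
eef_pos: [0.4208, -0.1651, 0.0236]
ee_rot: [-3.139, 0.004, 0.637]
ft_force: [0.2, 0.2, -0.9]
opening: 0.494
grip_force: 0.0
```

Run:
```python
from h import *
togo(-4,113,19.5);s=manip.get_state();print(s['q'].round(3),s['opening'])
```

```text
t 12.9 at pocket mm [ -3.1 120.7  23.6] rot deg [-179.87    0.24   36.48] F [ 0.2  0.2 -0.9]
world delta mm [ 3.9 -6.7 -4.1] tool delta mm [-0.9  7.7  4.1] in target axes [-0.9  7.7  4.1] rotvec [-0.002  0.004 -0.004]
[ 0.241  0.909  0.048  2.214 -1.     0.043  0.336] 0.49360973017570137
```

Call:
arm_command:
  commands:
    - [0.5, 0, 4, 0, 0, 0, -0.004]
    - [0.5, -0.5, 0, 2, 0, 0, 0]
    - [0.5, 0, 0, 2, 0, 0, 0]
    - [0.5, 0, 0, 0, 0, 0, 0]

```text
time: 13.4
eef_pos: [0.4233, -0.1671, 0.0188]
ee_rot: [-3.139, 0.005, 0.645]
ft_force: [0.4, -0.8, -0.8]
opening: 0.501
grip_force: 0.0
```

Run:
```python
from h import *
togo(-4,65,19);s=manip.get_state();print(s['q'].round(3),s['opening'])
```

```text
t 13.4 at pocket mm [ -2.2 117.6  18.8] rot deg [-179.83    0.27   36.96] F [ 0.4 -0.8 -0.8]
world delta mm [ 30.  -43.2   0.2] tool delta mm [-2.  52.6 -0.3] in target axes [-1.8 52.6 -0.2] rotvec [-0.003  0.005  0.004]
[ 0.244  0.92   0.048  2.204 -0.994  0.043  0.342] 0.5006708849603954
```

Call:
arm_command:
  commands:
    - [0.5, -0.3, 6, 0, 0, 0, 0]
    - [0.5, -0.3, 6, 0, 0, 0, 0]
    - [0.5, -0.3, 6, 0, 0, 0, 0]
    - [0.5, -0.3, 6, 0, 0, 0, 0]
    - [0.5, -0.3, 6, 0, 0, 0, 0]
    - [0.5, -0.3, 5, 0, 0, 0, 0]
    - [0.5, 0, 0, 0, 0, 0, 0]

```text
time: 14.28
eef_pos: [0.4433, -0.197, 0.0191]
ee_rot: [-3.14, 0.004, 0.644]
ft_force: [-0.3, 0.7, -0.3]
opening: 0.499
grip_force: 0.0
```

Run:
```python
from h import *
togo(-4,65,19)
```

```text
t 14.28 at pocket mm [-4.1 81.6 19.1] rot deg [-179.9     0.25   36.91] F [-0.3  0.7 -0.3]
world delta mm [ 10.  -13.3  -0.1] tool delta mm [ 0.  16.6  0. ] in target axes [ 0.1 16.6  0.1] rotvec [-0.002  0.004  0.003]
```

Call:
arm_command:
  commands:
    - [0.5, 0, 2, 0, 0, 0, 0]
    - [0.5, 0, 2, 0, 0, 0, 0]
    - [0.5, 0, 2, 0, 0, 0, 0]
    - [0.5, 0, 2, 0, 0, 0, 0]

```text
time: 14.78
eef_pos: [0.4476, -0.2025, 0.019]
ee_rot: [-3.138, 0.004, 0.645]
ft_force: [-1.3, 1.8, 0.2]
opening: 0.497
grip_force: 0.8
```

Call:
arm_command:
  commands:
    - [0.5, 0, 2, 0, 0, 0, 0]
    - [0.5, 0, 2, 0, 0, 0, 0]

```text
time: 15.02
eef_pos: [0.4504, -0.2065, 0.019]
ee_rot: [-3.14, 0.004, 0.644]
ft_force: [-0.5, 0.2, 0.5]
opening: 0.499
grip_force: 0.5
```

Call:
arm_command:
  commands:
    - [0.5, 0, 2, 0, 0, 0, 0]
    - [0.5, 0, 1, 0, 0, 0, 0]

```text
time: 15.28
eef_pos: [0.4524, -0.2091, 0.0191]
ee_rot: [-3.14, 0.004, 0.644]
ft_force: [-0.9, 0.0, -0.0]
opening: 0.499
grip_force: 0.0
```

Run:
```python
from h import *
togo(-4,65,19)
```

```text
t 15.28 at pocket mm [-4.  66.5 19.1] rot deg [-179.92    0.25   36.91] F [-0.9  0.  -0. ]
world delta mm [ 0.9 -1.2 -0.1] tool delta mm [0.  1.5 0.1] in target axes [0.  1.5 0.1] rotvec [-0.001  0.004  0.003]
```

Call:
arm_command:
  commands:
    - [0.5, 0, 1, 0, 0, 0, 0]
    - [0.5, 0, 1, 0, 0, 0, 0]

```text
time: 15.52
eef_pos: [0.4534, -0.2102, 0.0191]
ee_rot: [-3.139, 0.004, 0.644]
ft_force: [0.0, -0.7, -0.2]
opening: 0.502
grip_force: 0.1
```

Call:
arm_command:
  commands:
    - [0.5, 0, 1, 0, 0, 0, 0]
    - [0.5, 0, 1, 0, 0, 0, 0]

```text
time: 15.78
eef_pos: [0.4545, -0.2117, 0.019]
ee_rot: [-3.139, 0.004, 0.644]
ft_force: [-0.8, 0.7, -0.4]
opening: 0.504
grip_force: 0.2
```

Call:
arm_command:
  commands:
    - [0.5, 0, 1, 0, 0, 0, 0]
    - [0.5, 0, 0, 0, 0, 0, 0]

```text
time: 16.02
eef_pos: [0.4549, -0.212, 0.019]
ee_rot: [-3.138, 0.004, 0.645]
ft_force: [-1.1, 0.6, 0.1]
opening: 0.493
grip_force: 0.7
```

Call:
arm_command:
  commands:
    - [0.5, 0, 1, 0, 0, 0, 0]
    - [0.5, 0, 0, 0, 0, 0, 0]

```text
time: 16.27
eef_pos: [0.4552, -0.2122, 0.0189]
ee_rot: [-3.137, 0.004, 0.645]
ft_force: [-1.4, 3.9, 1.9]
opening: 0.5
grip_force: 1.9
```

Call:
arm_command:
  commands:
    - [0.5, 0, 1, 0, 0, 0, 0]
    - [0.5, 0, 0, 0, 0, 0, 0]

```text
time: 16.52
eef_pos: [0.4553, -0.2124, 0.0189]
ee_rot: [-3.135, 0.004, 0.645]
ft_force: [-2.4, 4.6, 3.6]
opening: 0.5
grip_force: 2.9
```

Run:
```python
from h import *
togo(-4,65,19)
```

```text
t 16.52 at pocket mm [-3.6 62.2 18.9] rot deg [-179.64    0.22   36.98] F [-2.4  4.6  3.6]
world delta mm [-2.   2.1  0.1] tool delta mm [-0.4 -2.9 -0.1] in target axes [-0.4 -2.8 -0.1] rotvec [-0.006  0.004  0.004]
```

Call:
arm_command:
  commands:
    - [0.5, 0, 1.5, 0, 0, 0, 0]
    - [0.5, 0, 0, 0, 0, 0, 0]

```text
time: 16.77
eef_pos: [0.4555, -0.2125, 0.0188]
ee_rot: [-3.133, 0.004, 0.646]
ft_force: [-4.8, 6.3, 4.5]
opening: 0.499
grip_force: 4.0
```

Call:
arm_command:
  commands:
    - [0.5, 0, 1.5, 0, 0, 0, 0]
    - [0.5, 0, 0, 0, 0, 0, 0]

```text
time: 17.02
eef_pos: [0.4556, -0.2125, 0.0187]
ee_rot: [-3.13, 0.003, 0.646]
ft_force: [-5.0, 8.5, 5.5]
opening: 0.498
grip_force: 5.0
```

Run:
```python
from h import *
togo(-4,65,19)
im,d=snap('scene','sc1')
P=PK+RR@np.array([0,.026]);u,v=proj('scene',[*P,.024]);print(u,v,im[int(v)-3:int(v)+4:3,int(u)-24:int(u)+25:3].mean(2).round())
im,d=snap('wrist','w7');s=manip.get_state()
```

```text
t 17.02 at pocket mm [-3.5 61.9 18.7] rot deg [-179.34    0.2    37.04] F [-5.   8.5  5.5]
world delta mm [-2.3  2.2  0.3] tool delta mm [-0.5 -3.1 -0.3] in target axes [-0.5 -3.1 -0.3] rotvec [-0.012  0.004  0.005]
331.87270052590844 267.7397125523921 [[107. 109. 111. 109. 110.  49.  32.  38.  28. 110. 111. 113. 109. 108.
   83.  93. 112.]
 [ 62.  58.  55.  65.  81.  37.  38.  40.  42. 104. 116. 112. 113. 127.
  182.  88.  88.]
 [ 57.  60.  60.  61.  62.  33.  38.  33. 105. 100.  92.  54. 104. 195.
  197. 191. 152.]]
```

Call:
arm_command:
  commands:
    - [0.5, 0, -5, 0, 0, 0, 0]
    - [0.5, 0, -6, 0, 0, 0, 0]
    - [0.5, 0, 0, -30, 0, 0, 0]
    - [0, 0, 0, -40, 0, 0, 0]
    - [0, -30, 0, -30, 0, 0, 0]
    - [0, -30, 0, 0, 0, 0, 0]
    - [0, 0, 0, 0, 0, 0, 0]

```text
time: 18.0
eef_pos: [0.4027, -0.2463, 0.1201]
ee_rot: [3.141, 0.005, 0.639]
ft_force: [0.2, 0.4, -0.2]
opening: 0.073
grip_force: 0.0
```

Run:
```python
from h import *
togo(-19,-30,90);s=manip.get_state();im,d=snap('wrist','w8');g=im.mean(2)
# rectify deck-top plane z=.024 : forward project by inverse of wray
p=eyes.camera_params('wrist');K=np.array(p['mtx']);M=np.array(p['mount']);R=Ro.from_euler('xyz',s['ee_rot'])
def wp(x,y,z):
    w=np.append(PK+RR@np.array([x,y])/1e3,z/1e3);c=M[:3,:3].T@(R.inv().apply(w-s['eef_pos'])-M[:3,3])
    th=np.arctan2(np.hypot(c[0],c[1]),c[2]);n=c[:2]/np.hypot(c[0],c[1])*th;return K[0,0]*n[0]+K[0,2],K[1,1]*n[1]+K[1,2]
for x in(10,5,0,-5,-10,-13,-16,-20):
    print(x,[int(g[int(round(v)),int(round(u))]) if 0<=u<639 and 0<=v<479 else -1 for u,v in(wp(x,y,24) for y in range(-14,62,3))])
# key: dark blob near expected
u,v=wp(-19,-30,69);print('key px',u,v)
mm=((g<60)).astype(np.uint8);w=np.zeros_like(mm);cv2.circle(w,(int(u),int(v)),32,1,-1);mm*=w
for k in cv2.findContours(mm,cv2.RETR_EXTERNAL,cv2.CHAIN_APPROX_NONE)[0]:
    if cv2.contourArea(k)>50:
        (a,b),r=cv2.minEnclosingCircle(k);print(cv2.contourArea(k),a,b,r,topk(wray(a,b,.069,s)[None])[0])
```

```text
t 18.0 at pocket mm [-66.1  66.4 120.1] rot deg [179.98   0.31  36.62] F [ 0.2  0.4 -0.2]
world delta mm [ 95.4 -49.1 -30.1] tool delta mm [47.4 96.3 29.9] in target axes [47.1 96.4 30.1] rotvec [ 0.     0.005 -0.002]
10 [107, 103, 138, 154, 153, 153, 153, 154, 154, 155, 155, 155, 147, 147, 124, 119, 133, 133, 133, 92, 64, 63, 64, 63, 64, 64]
5 [106, 103, 106, 120, 142, 142, 143, 154, 146, 149, 155, 152, 114, 110, 118, 85, 135, 135, 136, 72, 64, 64, 63, 64, 63, 64]
0 [106, 103, 99, 146, 143, 146, 102, 123, 46, 44, 99, 124, 111, 142, 119, 95, 136, 129, 119, 64, 64, 63, 64, 64, 63, 63]
-5 [105, 102, 137, 151, 149, 149, 150, 153, 138, 118, 152, 118, 109, 147, 107, 63, 63, 64, 64, 64, 63, 64, 64, 64, 64, 65]
-10 [105, 101, 74, 151, 151, 153, 153, 153, 153, 153, 153, 132, 141, 149, 102, 63, 63, 63, 66, 63, 64, 64, 64, 64, 64, 64]
-13 [105, 101, 68, 115, 122, 126, 126, 127, 133, 149, 149, 150, 150, 151, 85, 64, 64, 63, 131, 140, 64, 64, 64, 65, 65, 64]
-16 [105, 103, 100, 144, 129, 109, 63, 64, 64, 64, 63, 63, 63, 72, 63, 64, 63, 64, 66, 63, 64, 63, 65, 64, 64, 65]
-20 [105, 104, 129, 153, 154, 116, 104, 63, 63, 64, 65, 63, 64, 64, 65, 65, 64, 65, 64, 63, 64, 63, 64, 64, 64, 65]
key px 495.2924216890659 188.0571058191864
1311.0 492.55767822265625 189.0 21.75405502319336 [-19.62267693 -28.26246924  69.        ]
```

The trailing edge reads y≈27 and the front side x≈-13, so the cartridge is home. The key is at (-19.5,-28.5).

Call:
arm_command:
  commands:
    - [0, 12, 24, 0, 0, 0, 0]
    - [0, 12, 24, 0, 0, 0, 0]
    - [0, 12, 24, 0, 0, 0, 0]
    - [0, 11, 23, 0, 0, 0, 0]
    - [0, 0, 0, 20, 0, 0, 0]
    - [0, 0, 0, 20, 0, 0, 0]
    - [0, 0, 0, 6, 0, 0, 0]
    - [0, 0, 0, 0, 0, 0, 0]

```text
time: 19.05
eef_pos: [0.4989, -0.2908, 0.0726]
ee_rot: [-3.138, 0.004, 0.645]
ft_force: [0.6, 0.4, 0.2]
opening: 0.006
grip_force: 0.0
```

Run:
```python
from h import *
togo(-19,-29,68)
```

```text
t 19.05 at pocket mm [-15.6 -26.8  72.6] rot deg [-179.82    0.23   36.98] F [0.6 0.4 0.2]
world delta mm [-1.4 -3.8 -4.6] tool delta mm [-3.4  2.2  4.6] in target axes [-3.4  2.2  4.6] rotvec [-0.003  0.004  0.004]
```

Call:
arm_command:
  commands:
    - [0, -3, 2, 0, 0, 0, 0]
    - [0, 0, 0, 2, 0, 0, 0]
    - [0, 0, 0, 2, 0, 0, 0]
    - [0, 0, 0, 0, 0, 0, 0]

```text
time: 19.55
eef_pos: [0.4974, -0.2959, 0.0693]
ee_rot: [-3.141, 0.005, 0.644]
ft_force: [0.1, -1.7, 3.1]
opening: 0.006
grip_force: 1.4
```

Call:
arm_command:
  commands:
    - [0, 0, 0, 2, 0, 0, 0]
    - [0, 0, 0, 0, 0, 0, 0]

```text
time: 19.8
eef_pos: [0.4975, -0.2959, 0.0679]
ee_rot: [-3.141, 0.004, 0.644]
ft_force: [-0.5, -1.5, 9.4]
opening: 0.003
grip_force: 4.6
```

Call:
arm_command:
  commands:
    - [0, 0, 0, 2, 0, 0, 0]
    - [0, 0, 0, 0, 0, 0, 0]

```text
time: 20.05
eef_pos: [0.4975, -0.296, 0.0676]
ee_rot: [-3.142, 0.003, 0.643]
ft_force: [-3.4, 1.4, 23.5]
opening: 0.005
grip_force: 11.8
```

Call:
arm_command:
  commands:
    - [0, 0, 0, 0, 0, 0, 0]
    - [0, 0, 0, -8, 0, 0, 0]
    - [0, 0, 0, -30, 0, 0, 0]
    - [0, 0, 0, -40, 0, 0, 0]
    - [0, 0, 0, 0, 0, 0, 0]
    - [0, 0, 0, 0, 0, 0, 0]

```text
time: 20.8
eef_pos: [0.4973, -0.2936, 0.142]
ee_rot: [-3.137, 0.004, 0.645]
ft_force: [-0.7, -0.7, -0.2]
opening: 0.003
grip_force: 0.0
```

Run:
```python
from h import *
togo(-19,-29,68)
d0=np.load('pics/top0.npy');im,d=snap('scene','sc2');a=np.load('pics/sc0.npy')
def keyz(d):
    p=topk(cloud('scene',d));m=(np.hypot(p[:,0]+19.5,p[:,1]+29)<9)&(p[:,2]>55);return np.nanpercentile(p[m,2],[50,90]),m.sum()
print(keyz(a),keyz(d))
```

```text
t 20.8 at pocket mm [-18.6 -28.  142. ] rot deg [-179.72    0.23   36.97] F [-0.7 -0.7 -0.2]
world delta mm [  0.2  -1.  -74. ] tool delta mm [-0.2  1.3 74. ] in target axes [-0.4  1.  74. ] rotvec [-0.005  0.004  0.004]
(array([70.40457059, 71.15851404]), np.int64(43)) (array([161.92701213, 185.42005669]), np.int64(159))
```

```bash
python3 -c "
from h import *
print(job.hand_in())"
```

```text
the job is handed in; nothing more can be done
None
```

The job is handed in with no verdict returned: the cartridge was squared against the rail and slid home (stopped hard at about 10 N, trailing edge measured within about 1.5 mm of home), then the start key was pressed to a hard stop at 23 N and released. I inferred the full press from that force and did not confirm that the key came back up.

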